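Tip two parts crates to find the stamped one and push it to dispatch

TASK

On the low grey packing platform, tip each of the two grey parts crates with the blue lids over onto its back, away from the robot, so that its underside shows: one has a round red stamp underneath. When both lie tipped, push the stamped one forward, just as it lies, until all of it is past the yellow line (between the line and the metal rail), and leave the other one where it fell. Only push with the fingers, without picking up either crate or disturbing the other things about.

Things in the scene. Friction and masses are not known exactly. Their poses are not given: they have to be found in the camera images.
- stamped_crate: Crate with a round red stamp (44 mm) on its white underside: grey ribbed sides, blue lid, 50 mm deep (own x) x 66 wide (y) x 88 high (z), 0.25 to 0.46 kg. Origin: centre of the underside. It starts upright, its x pointing away from the robot within 10 degrees. On its back its z points away from the robot, it is 50 mm high, and the underside is the upright face towards the robot.
- plain_crate: The other crate, the same in every way (size, mass, origin, axes) but with a plain white underside. The two stand upright side by side on the platform, either one on the left, 90 mm or more between their middles.
- stamped_crate_mid (a point): The middle of the stamped crate, 44 mm above its underside, near its centre of mass.
- stamped_crate_heel (a point): The middle of the stamped crate's far lower edge, 25 mm along its x from its origin: the edge it tips over. Grippy rubber feet in the corners, 5 mm high and flush with the sides, keep it from sliding when it is pushed near the top of its near side; past about 30 degrees it falls over by itself.
- plain_crate_mid (a point): The middle of the plain crate, 44 mm above its underside, near its centre of mass.
- plain_crate_heel (a point): The middle of the plain crate's far lower edge, 25 mm along its x from its origin: the edge it tips over. Grippy rubber feet in the corners, 5 mm high and flush with the sides, keep it from sliding when it is pushed near the top of its near side; past about 30 degrees it falls over by itself.
- stamped_crate_left (a point): the left edge of the stamped crate's underside, +33 mm along its y from its origin
- stamped_crate_right (a point): the right edge of the stamped crate's underside, -33 mm along its y from its origin
- line (a point): The middle of the far edge of the flat yellow line, on the platform's top, 14 mm wide and 340 mm long across it (along y), fixed; x points away from the robot. The place for the stamped crate is beyond it. The platform's top is at z = 0.130, x 0.415 to 0.735, y -0.275 to 0.085, always in the same place; the grey foot of a laser column, equally high, adjoins it on the left.
- rail (a point): The middle of the near face of a fixed low aluminium rail, 22 mm high, parallel to the line and 115 mm beyond it, 11 mm above the platform. The lying crate is 88 mm long, so 27 mm of play remain between line and rail.
- blank: Bystander: steel turned blank, 42 mm across, 30 mm high, standing on the platform at the right-hand end of the lane beyond the line. Origin: centre of the underside.
- bushing: Bystander: brass flanged bushing, 33 mm across, 30 mm high, standing on the bench in front of the grey laser column's foot. Origin: centre of the underside.
- carton: Bystander: small brown carton, 77 x 98 x 53 mm, on the bench right of the platform. Origin: centre of the underside.
- gear: Bystander: steel spur gear, 51 mm across, 20 mm high, left of the robot's front. Origin: centre of the underside.
- keys: Bystander: orange folding hex-key set, 33 x 96 x 24 mm, left of the robot's front. Origin: centre of the underside.
- pen: Bystander: white and blue marker pen, 135 mm long, 16 mm thick, lying on the bench in front of the platform. Origin: underside of its middle.
There are look-alikes about, which are no part of the job. Leave any purple look-alike of the plain_crate alone.

How it is judged (in metres and radians):
On the way, in this order (a step that is already met when the one before it is completed fails the run):
1. both crates lie on their backs, lids away from the robot, still short of the line (angle between the z axis of each of stamped_crate, plain_crate and the x axis of line, either way round below 0.6 rad and angle between stamped_crate's own z axis and vertical between 1.4 and 1.75 rad and z of rail in the frame of stamped_crate above 0.03 m and height (world z) of each of stamped_crate_mid, plain_crate_mid below 0.165 m and angle between plain_crate's own z axis and vertical between 1.4 and 1.75 rad and z of rail in the frame of plain_crate above 0.03 m and x of each of plain_crate, stamped_crate in the frame of line below -0.02 m), for 0.2 s.
2. the stamped crate has been pushed wholly past the line (x of each of stamped_crate_left, stamped_crate_right in the frame of line above -0.002 m), for 0.2 s.
At the end, for the whole second after the job is handed in: Both crates lie at rest on their backs, lids away from the robot (within 34 degrees of square to the line); the stamped one is wholly past the far edge of the yellow line (2 mm allowed); the underside of the other is 20 mm or more short of it (all of step 2 and angle between the z axis of each of stamped_crate, plain_crate and the x axis of line, either way round below 0.6 rad and angle between stamped_crate's own z axis and vertical between 1.4 and 1.75 rad and z of rail in the frame of stamped_crate above 0.03 m and height (world z) of each of stamped_crate_mid, plain_crate_mid below 0.165 m and angle between plain_crate's own z axis and vertical between 1.4 and 1.75 rad and z of rail in the frame of plain_crate above 0.03 m and x of plain_crate in the frame of line below -0.02 m and linear speed of each of stamped_crate, plain_crate below 0.02 m/s); the robot touches nothing.
It fails at once if the stamped crate is lifted off the platform (its far lower edge rises 25 mm, or its middle 75 mm above it) (height (world z) of stamped_crate_heel above 0.155 m or height (world z) of stamped_crate_mid above 0.205 m).
It fails at once if the plain crate is lifted off the platform (its far lower edge rises 25 mm, or its middle 75 mm above it) (height (world z) of plain_crate_heel above 0.155 m or height (world z) of plain_crate_mid above 0.205 m).
It fails at once if a bystander is moved by more than 20 mm (distance of any of blank, bushing, carton, gear, keys, pen from where it was at the start of the episode above 0.02 m).
It also fails if it takes over 58 s, if anything falls off the work surface, if the arm or the gripper's body presses on something with over 40 N, if the wrist force passes 120 N, or if a joint passes its speed limit or range.

ROBOT

A 6-joint arm with a two-finger parallel gripper is mounted at the origin on the work surface; the furniture and walls round the work are solid. World frame = base frame: x ahead of the robot, y to its left, z up, the work surface at z = 0. Lengths are in mm, angles in rad, forces in N, time in s.
With the tool pointing down it reaches from about 225 to 725 mm from the base axis. Payload 3.1 kg.
Tool frame: the origin (TCP) lies at the very end of the fingers, on their centre line; the grasp point (between the pads) lies 19 mm behind it (r.grasp_offset is the distance from the TCP to the grasp point, in mm); z points along the fingers, y is the line along which they close (so a half turn about z gives the same grasp; the last joint's range is limited). The gripper opens to 85 mm and grips with 20 to 120 N. Pads are 22 mm wide; open, the fingers measure 114 mm over their backs; the gripper's body (76 mm by 85 mm) begins 54 mm behind the grasp point. The pads swing forward as they close: fully open they stand 13 mm farther back than shut.
Start: joints at [-1.434, 0.048, 0.099, 1.622, 0, 1.443], TCP at [137.386, -506.698, 231.312] pointing down, gripper open.
Joint ranges: [-2.91, 2.91], [-0.99, 1.94], [-1.21, 1.42], [-2.12, 2.29], [-1.49, 1.47], [-3.14, 3.14]. Speed limits (rad/s): [2.79, 2.79, 3.14, 3.14, 3.14, 3.14].

INTERFACE

Orientations are given as a unit quaternion [w, x, y, z].
In Python, from plant import state, cams, r gives the robot as it stands.
- The arm moves only by the shell command python3 -m pendant 'ROWS'. ROWS is JSON, a list of rows, each an object with "xyz": the shift along the tool's x, y, z normalised to -1 to 1, where 1 is 250 mm, a list of three; "delta_rot": the turn, a rotation vector about the tool's x, y, z normalised to -1 to 1, where 1 is pi/4 rad, a list of three; "grip": the closure, from -1 (fully open) to 1 (shut). A call has 1 to 8 rows; each row shifts and turns the commanded pose from where the row before left it, along the tool's axes as they then stand; what a row does not reach is not made up. A row lasts 1/12 s, in which the tool goes at most 41.7 mm and 7.16 degrees, less where a joint would pass 70% of its speed; a pose out of reach is approached as far as the arm can. A call with a number of a shift or a turn outside -1 to 1 is refused whole. A call with a gripper value outside its range is refused whole. The fingers move at their own pace and stop on an object; the grip force is fixed at half the most. Time passes only in rows, so rows that do not move let the fingers close. It gives the time, the measured TCP pose, the force, the opening and the grip force at its end, in the units of the state.
- state(): the state, without advancing time (a new reading comes with each control period).
- cams.capture(name): name is "side" or "top" or "wrist"; returns the picture (384x512x3 uint8, blue, green, red); there is no depth.
- cams.get_calibration(name): a dict with "camera_matrix" (3x3 intrinsics, pixels), "position" and "attitude" of the camera in the world; the wrist camera has in their place "hand_eye" (4x4, takes a point from camera to tool coordinates, whose origin is the TCP and whose axes are the flange's). Camera axes: x right, y down, z forward; pixel columns grow to the right and rows downward; lengths in mm; the calibration is good to about 2 mm. A picture is of the moment at which its call begins: read the wrist's pose just before it. get_calibration takes no time and is no camera call.
- r.close_job(): hands the job in; it is judged then, once.
The state is a dict: "t": time; "joints": joint angles; "joint_vel": joint speeds; "joint_torque": joint torques, N m; "eef_pos": TCP position; "orientation": TCP orientation; "force": force on the tool from outside, world axes, zero at the start; "ft_torque": the same for the moment, N m; "width": finger opening in mm; "grip_force": force on a finger pad.
Only numpy, scipy, OpenCV 4.12 (cv2) and the standard library are available. Lean on these libraries where they do the work, as an engineer would, in place of code of your own. Each camera call takes 0.05 s, during which the arm holds its last target. There are 200 camera calls.

## Working session

There is one attempt and no reset: what is moved stays moved. The work goes in short steps, Python scripts to look and compute and a shell command to move; the robot and the scene stay as the last step left them, time stands still between calls to the robot, and variables do not carry over. Pictures are saved under pics/ and viewed, at most 10 in all, crops included, and the job is handed in when it is done.

```bash
mkdir -p pics; ls; python3 - <<'E'
from plant import state,cams,r
import cv2
for n in("top","side"):
    cv2.imwrite(f"pics/{n}0.png",cams.capture(n)); print(n,cams.get_calibration(n))
print(state()); print(cams.get_calibration("wrist"))
E
```

```text
pics
top {'camera_matrix': array([[492.23438912,   0.        , 255.56280125],
       [  0.        , 492.23438912, 190.3288702 ],
       [  0.        ,   0.        ,   1.        ]]), 'position': array([ 414.06368133,  -69.33718189, 1753.13033312]), 'attitude': array([-0.01820225,  0.71115008, -0.70244992,  0.02232395])}
side {'camera_matrix': array([[445.70063527,   0.        , 253.57845958],
       [  0.        , 445.70063527, 193.70303109],
       [  0.        ,   0.        ,   1.        ]]), 'position': array([ 187.4515498 ,  703.56017962, 1193.83284826]), 'attitude': array([ 0.06373062, -0.18512471,  0.92586483, -0.32317421])}
{'t': 0.1, 'joints': array([-1.43379053e+00,  4.86572670e-02,  9.77427348e-02,  1.62202868e+00,
        2.48083134e-05,  1.44296164e+00]), 'joint_vel': array([ 0.00041648, -0.00264357,  0.00279376, -0.00032543, -0.00095042,
        0.0025622 ]), 'joint_torque': array([ 1.77239326e-03, -3.39851153e+01,  3.20935643e+01,  1.58552779e-02,
       -1.48367271e-04,  3.88011756e-06]), 'eef_pos': array([ 137.32141818, -506.13583256,  230.23844047]), 'orientation': array([-1.07348877e-03,  9.91244675e-01,  1.32033488e-01,  7.48170287e-06]), 'force': array([-0.10874762, -0.32865801, -0.27956195]), 'ft_torque': array([-0.02158742,  0.00259315, -0.04726355]), 'grip_force': 0.0, 'width': 85.64241505988011}
{'camera_matrix': array([[266.17620098,   0.        , 257.17732555],
       [  0.        , 266.17620098, 193.02591391],
       [  0.        ,   0.        ,   1.        ]]), 'hand_eye': array([[ 1.00639792e-03, -9.59655965e-01, -2.81175063e-01,
         7.14069048e+01],
       [ 9.99999415e-01,  1.07696671e-03, -9.64530503e-05,
         7.46006832e-02],
       [ 3.95377928e-04, -2.81174802e-01,  9.59656488e-01,
        -1.43262899e+02],
       [ 0.00000000e+00,  0.00000000e+00,  0.00000000e+00,
         1.00000000e+00]])}
```

View pics/top0.png

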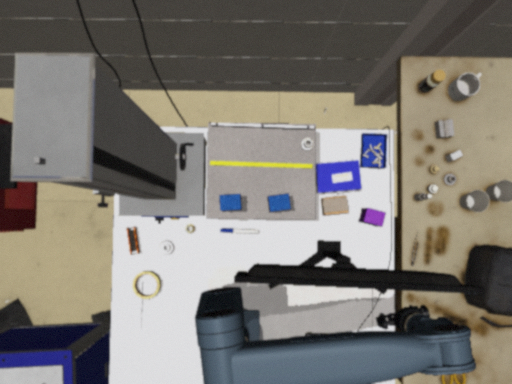

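View pics/side0.png

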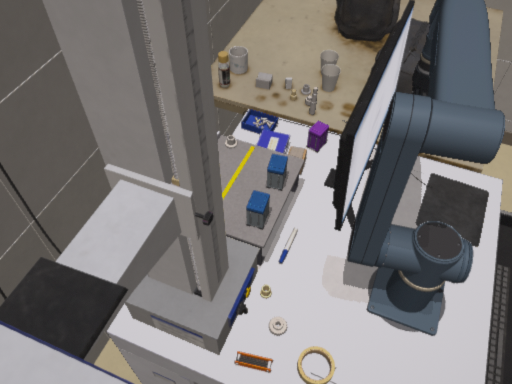

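```bash
cat > h.py <<'E'
from plant import state,cams,r
import numpy as np,cv2
from scipy.spatial.transform import Rotation as R
def q(v): return R.from_quat([v[1],v[2],v[3],v[0]]).as_matrix()
def cam(n,s=None):
    c=cams.get_calibration(n);K=c["camera_matrix"]
    if n!="wrist": return K,np.array(c["position"]),q(c["attitude"])
    T=np.array(c["hand_eye"]);s=s or state();A=q(s["orientation"])
    return K,s["eef_pos"]+A@T[:3,3],A@T[:3,:3]
def px2w(C,u,v,z):
    K,p,A=C;d=A@np.linalg.inv(K)@[u,v,1];return p+d*(z-p[2])/d[2]
def w2px(C,P):
    K,p,A=C;c=K@(A.T@(np.array(P,float)-p));return c[:2]/c[2]
def tri(C1,a,C2,b):
    ds=[C[2]@np.linalg.inv(C[0])@[*x,1] for C,x in((C1,a),(C2,b))]
    ds=[d/np.linalg.norm(d) for d in ds];ps=[C1[1],C2[1]]
    M=[np.eye(3)-np.outer(d,d) for d in ds]
    return np.linalg.solve(M[0]+M[1],M[0]@ps[0]+M[1]@ps[1])
E
python3 - <<'E'
from h import *
a=cv2.imread("pics/top0.png")[120:260,195:395];b=cv2.imread("pics/side0.png")[100:260,200:400]
cv2.imwrite("pics/z1.png",cv2.resize(a,None,fx=4,fy=4,interpolation=3))
cv2.imwrite("pics/z2.png",cv2.resize(b,None,fx=3.7,fy=3.7,interpolation=3))
t=cam("top");s=cam("side")
for p in((415,85,130),(735,-275,130),(415,-275,130),(735,85,130),(0,0,0)):print(p,w2px(t,p),w2px(s,p))
# monitor: top-edge ends
for z in(0,200,400,600): print(z,px2w(t,238,277,z).round(),px2w(t,465,287,z).round(),px2w(t,330,242,z).round(), px2w(t,463,247,z).round())
for a_,b_ in(((238,277),(350,210)),): print(tri(t,a_,s,b_))
E
```

```text
(415, 85, 130) [205.6171726  217.70210964] [262.78620653 246.12249283]
(735, -275, 130) [315.44512939 122.82693441] [215.14454504 132.20822788]
(415, -275, 130) [314.9441238  219.03103976] [303.97584518 158.65739852]
(735, 85, 130) [207.34311574 121.39714823] [162.39015467 210.47818746]
(0, 0, 0) [231.27010271 336.5808345 ] [405.49614019 293.80128787]
0 [207. -21.   0.] [ 182. -824.    0.] [ 334. -345.    0.] [ 322. -818.    0.]
200 [231. -26. 200.] [ 208. -738.  200.] [ 343. -314.  200.] [ 333. -733.  200.]
400 [255. -32. 400.] [ 235. -652.  400.] [ 353. -282.  400.] [ 343. -648.  400.]
600 [278. -37. 600.] [ 261. -566.  600.] [ 362. -251.  600.] [ 354. -562.  600.]
[228.08877112 -29.46915618 255.66845556]
```

View pics/z1.png

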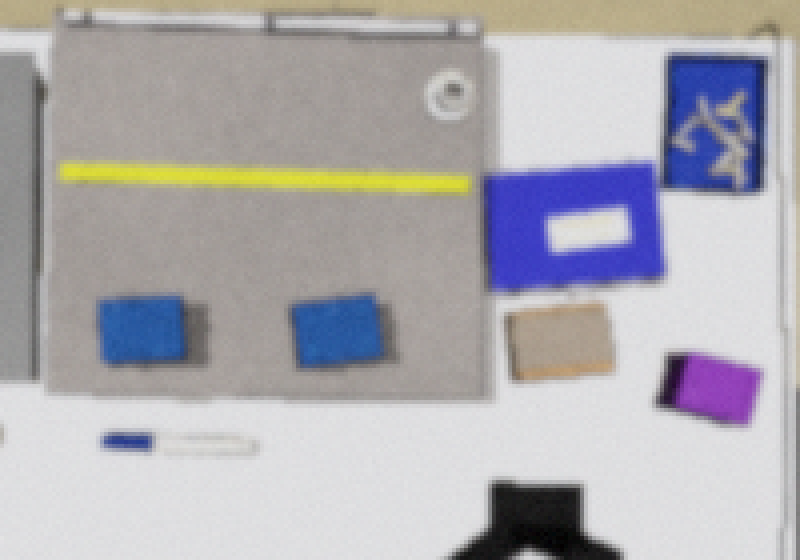

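View pics/z2.png

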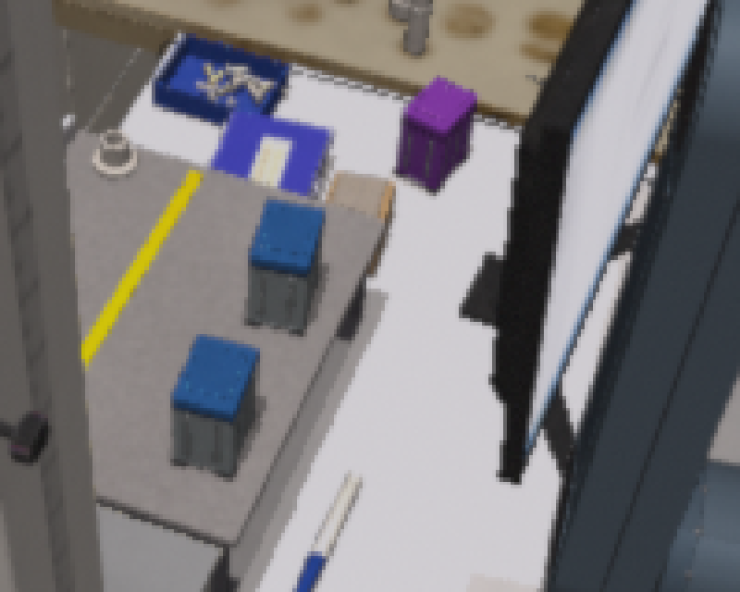

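```bash
python3 - <<'E'
from h import *
t=cam("top");s=cam("side")
for z in range(0,701,100): print(z,w2px(s,(235,-30,z)).round(),w2px(s,(px2w(t,238,277,z))).round(), w2px(s,px2w(t,465,287,z)).round(), w2px(s,px2w(t,468,268,z)).round())
L={}
# crates tops z=218
f=lambda u,v,z:px2w(t,195+u/4,120+v/4,z)
for n,c in dict(left=[(99,299),(183,296),(187,361),(103,365)],right=[(290,306),(375,295),(385,360),(300,368)]).items():
    P=np.array([f(*x,218) for x in c]);m=P.mean(0);e=P[0]-P[1]+P[3]-P[2];print(n,m.round(1),'yaw of y axis deg',np.degrees(np.arctan2(-e[0],e[1])),P.round())
print('line far edge',f(60,163,130),f(470,178,130),'pen',f(100,440,8),f(255,445,8),'blank',f(450,95,145),'rail',f(60,27,150),f(480,38,150))
a=cv2.imread("pics/side0.png")[0:260,300:500];b=cv2.imread("pics/top0.png")[230:360,190:480]
c=np.zeros((600,800,3),np.uint8);x=cv2.resize(a,None,fx=2.3,fy=2.3);y=cv2.resize(b,(340,152));c[:598,:460]=x;c[:152,460:]=y
cv2.imwrite("pics/m.png",c)
E
```

```text
0 [330. 258.] [338. 264.] [399. 105.] [383.  99.]
100 [335. 241.] [340. 244.] [400.  91.] [384.  85.]
200 [340. 221.] [342. 222.] [401.  75.] [385.  69.]
300 [347. 198.] [343. 198.] [402.  57.] [387.  52.]
400 [354. 172.] [346. 169.] [404.  36.] [388.  31.]
500 [362. 142.] [348. 137.] [405.  12.] [390.   7.]
600 [371. 107.] [351.  99.] [407. -16.] [392. -20.]
700 [382.  65.] [355.  55.] [410. -49.] [394. -53.]
left [463.1  -0.8 218. ] yaw of y axis deg 3.0933962311203094 [[487.  34. 218.]
 [490. -32. 218.]
 [439. -35. 218.]
 [436.  30. 218.]]
right [ 463.4 -152.5  218. ] yaw of y axis deg 7.082188803590195 [[ 483. -115.  218.]
 [ 493. -182.  218.]
 [ 442. -190.  218.]
 [ 435. -124.  218.]]
line far edge [603.51058685  73.87053958 130.        ] [ 595.38406723 -265.94924996  130.        ] pen [372.30807351  45.03793571   8.        ] [369.5448908  -91.92772857   8.        ] blank [ 662.1352034  -247.28140206  145.        ] rail [713.41062861  74.0622384  150.        ] [ 708.87409516 -271.11558962  150.        ]
```

View pics/m.png

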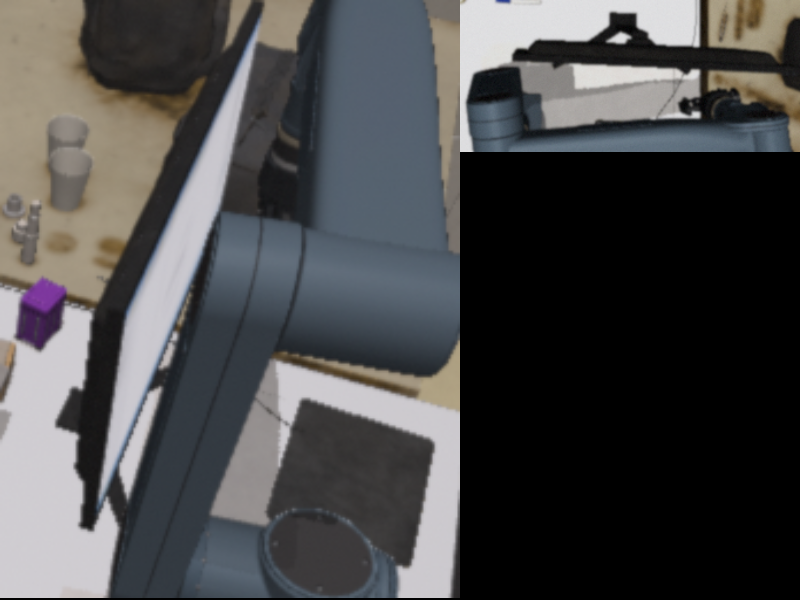

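```bash
python3 -m pendant '[{"xyz":[0,0,-0.16],"delta_rot":[0,0,0],"grip":0},{"xyz":[0,0,-0.16],"delta_rot":[0,0,0],"grip":0},{"xyz":[0,0,-0.16],"delta_rot":[0,0,0],"grip":0},{"xyz":[0,0,-0.16],"delta_rot":[0,0,0],"grip":0}]'; python3 -c "
from h import *
s=state();print(s['joints'],s['eef_pos'])"
python3 -m pendant '[{"xyz":[0,0,-0.16],"delta_rot":[0,0,0],"grip":0},{"xyz":[0,0,-0.16],"delta_rot":[0,0,0],"grip":0},{"xyz":[0,0,-0.16],"delta_rot":[0,0,0],"grip":0},{"xyz":[0,0,-0.16],"delta_rot":[0,0,0],"grip":0}]'; python3 -c "
from h import *
s=state();print(s['joints'],s['eef_pos'])"
```

```text
t: 0.43
eef_pos: [137.3, -505.7, 391.8]
orientation: [-0.001, 0.991, 0.132, 0.0]
force: [0.6, -1.3, 0.7]
width: 42.8
grip_force: 0.0
[-1.43373323e+00  1.65492425e-01  5.58100312e-01  1.96601063e+00
  2.63317527e-05  1.44298743e+00] [ 137.2981233  -505.7452733   391.76844563]
t: 0.77
eef_pos: [135.3, -501.6, 513.8]
orientation: [0.014, 0.991, 0.132, 0.001]
force: [-1.3, 3.2, -5.4]
width: 42.4
grip_force: 0.0
[-1.43715766e+00  3.98613307e-01  1.15044679e+00  2.29510263e+00
  1.15161066e-03  1.43980496e+00] [ 135.30545479 -501.61586119  513.78137504]
```

```bash
python3 - <<'E'
from h import *
t=cam("top");s=cam("side")
print(tri(t,(222,295),s,(405,122)))
print('mon top L',tri(t,(238,277),s,(346,130)))
for n in("top","side"): cv2.imwrite(f"pics/{n}1.png",cams.capture(n))
a=cv2.imread("pics/side1.png");b=cv2.imread("pics/top1.png")
cv2.imwrite("pics/m1.png",np.hstack([cv2.resize(a,(400,300)),cv2.resize(b,(400,300))]))
E
```

```text
[199.4859041   -3.65231432 598.41803781]
mon top L [271.5040449  -34.44884899 519.04243995]
```

View pics/m1.png

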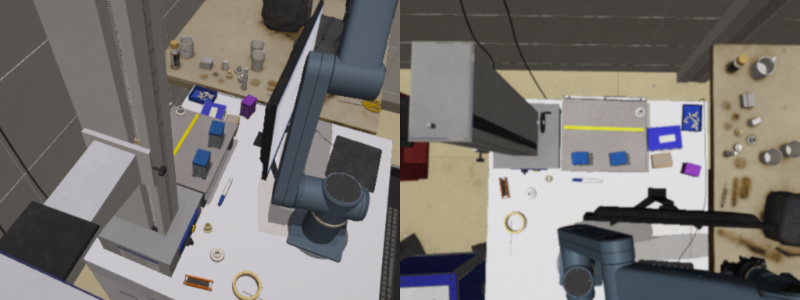

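```bash
cat > go.py <<'E'
from h import *
from scipy.linalg import expm,logm
Z=np.array([0,0,1.])
def ori(th,p,psi):
    u=np.array([np.cos(th),np.sin(th),0]);x=np.array([np.cos(psi),np.sin(psi),0])
    D=np.c_[x,np.cross(-Z,x),-Z]
    return R.from_rotvec(np.cross(-Z,u)*(np.pi/2-p)).as_matrix()@D
def H(A,t): M=np.eye(4);M[:3,:3]=A;M[:3,3]=t;return M
def cur(): s=state();return H(q(s["orientation"]),s["eef_pos"])
def plan(A,B,show=1):
    X=np.linalg.inv(A)@B;rv=R.from_matrix(X[:3,:3]).magnitude();L=np.real(logm(X))
    n=1
    while 1:
        S=expm(L/n);t=S[:3,3]
        if np.linalg.norm(t)<40 and rv/n<.12: break
        n+=1
    w=R.from_matrix(S[:3,:3]).as_rotvec()/(np.pi/4)
    print(n,"rows xyz",(t/250).round(4).tolist(),"rot",w.round(4).tolist())
    P=A
    for i in range(n):
        P=P@S
        if show and (i%3==2 or i==n-1): print("   ",P[:3,3].round(),"tool z",P[:3,2].round(2))
    return B
def pose(x,y,z,p=np.pi/2,psi=0,th=None): return H(ori(np.arctan2(y,x) if th is None else th,p,psi),[x,y,z])
E
python3 - <<'E'
from go import *
pol=lambda r,th,z,p,psi:pose(r*np.cos(th),r*np.sin(th),z,p,psi)
A=plan(cur(),pol(470,-1.434,620,.85,np.radians(15)))
B=plan(A,pol(470,-.88,620,.85,np.radians(10)))
B=plan(B,pol(470,-.34,620,.85,np.radians(5)))
C=plan(B,pose(405,-150,300,np.pi/2,np.radians(5)))
E
```

```text
6 rows xyz [-0.0427, -0.011, -0.0752] rot [-0.1445, -0.0186, 0.0005]
    [ 101. -491.  572.] tool z [ 0.05 -0.37 -0.93]
    [  64. -466.  620.] tool z [ 0.09 -0.65 -0.75]
7 rows xyz [0.1455, -0.0265, -0.0038] rot [0.0129, 0.0649, 0.0396]
    [ 166. -423.  607.] tool z [ 0.23 -0.59 -0.77]
    [ 267. -378.  613.] tool z [ 0.37 -0.53 -0.76]
    [ 299. -362.  620.] tool z [ 0.42 -0.51 -0.75]
7 rows xyz [0.099, -0.1049, -0.0037] rot [0.0476, 0.0435, 0.0391]
    [ 362. -275.  607.] tool z [ 0.51 -0.39 -0.77]
    [ 424. -186.  614.] tool z [ 0.59 -0.26 -0.76]
    [ 443. -157.  620.] tool z [ 0.62 -0.22 -0.75]
9 rows xyz [-0.0672, -0.0275, 0.1271] rot [0.0423, -0.0928, 0.0]
    [ 455. -163.  511.] tool z [ 0.44 -0.15 -0.89]
    [ 442. -161.  403.] tool z [ 0.22 -0.08 -0.97]
    [ 405. -150.  300.] tool z [-0.  0. -1.]
```

```bash
python3 -m pendant '[{"xyz":[-0.043,-0.011,-0.075],"delta_rot":[-0.1445,-0.0186,0],"grip":0},{"xyz":[-0.043,-0.011,-0.075],"delta_rot":[-0.1445,-0.0186,0],"grip":0},{"xyz":[-0.043,-0.011,-0.075],"delta_rot":[-0.1445,-0.0186,0],"grip":0},{"xyz":[-0.043,-0.011,-0.075],"delta_rot":[-0.1445,-0.0186,0],"grip":0},{"xyz":[-0.043,-0.011,-0.075],"delta_rot":[-0.1445,-0.0186,0],"grip":0},{"xyz":[-0.043,-0.011,-0.075],"delta_rot":[-0.1445,-0.0186,0],"grip":0},{"xyz":[0,0,0],"delta_rot":[0,0,0],"grip":0}]'; python3 - <<'E'
from go import *
s=state();print(s['joints'])
j=s['joints'];p=j[1]-j[2]+j[3];print('p',p,np.hypot(*s['eef_pos'][:2]))
pol=lambda r,th,z,p,psi:pose(r*np.cos(th),r*np.sin(th),z,p,psi)
B=plan(cur(),pol(470,-.88,630,.85,np.radians(10)))
E
```

```text
t: 1.45
eef_pos: [63.2, -457.6, 617.8]
orientation: [0.353, 0.928, 0.122, 0.001]
force: [-0.2, 2.1, 1.9]
width: 42.7
grip_force: 0.0
[-1.69689052 -0.46094098  0.31570637  1.64321383  0.16989299  1.24477697]
p 0.8665664805139985 461.9808620596905
7 rows xyz [0.1456, -0.0184, -0.0066] rot [0.0128, 0.0654, 0.0399]
    [ 166. -418.  610.] tool z [ 0.23 -0.59 -0.77]
    [ 267. -377.  622.] tool z [ 0.37 -0.53 -0.76]
    [ 299. -362.  630.] tool z [ 0.42 -0.51 -0.75]
```

```bash
python3 -m pendant '[{"xyz":[0.145,-0.018,-0.007],"delta_rot":[0.0128,0.0654,0.04],"grip":0},{"xyz":[0.145,-0.018,-0.007],"delta_rot":[0.0128,0.0654,0.04],"grip":0},{"xyz":[0.145,-0.018,-0.007],"delta_rot":[0.0128,0.0654,0.04],"grip":0},{"xyz":[0.145,-0.018,-0.007],"delta_rot":[0.0128,0.0654,0.04],"grip":0},{"xyz":[0.145,-0.018,-0.007],"delta_rot":[0.0128,0.0654,0.04],"grip":0},{"xyz":[0.145,-0.018,-0.007],"delta_rot":[0.0128,0.0654,0.04],"grip":0},{"xyz":[0.145,-0.018,-0.007],"delta_rot":[0.0128,0.0654,0.04],"grip":0},{"xyz":[0,0,0],"delta_rot":[0,0,0],"grip":0}]'; python3 - <<'E'
from go import *
s=state();print(s['joints'])
B=plan(cur(),pose(440,-160,630,.85,np.radians(5),-.5))
C=plan(B,pose(400,-150,300,np.pi/2,np.radians(5)))
E
```

```text
t: 2.12
eef_pos: [302.3, -368.0, 629.3]
orientation: [0.284, 0.933, 0.084, 0.204]
force: [0.4, 0.3, -0.1]
width: 43.1
grip_force: 0.0
[-1.15300665 -0.39841273  0.38961373  1.66722242  0.19161772  1.87786027]
7 rows xyz [0.0978, -0.1038, -0.0112] rot [0.0284, 0.0319, 0.0325]
    [ 362. -279.  621.] tool z [ 0.49 -0.42 -0.76]
    [ 421. -190.  625.] tool z [ 0.56 -0.34 -0.76]
    [ 440. -160.  630.] tool z [ 0.58 -0.32 -0.75]
9 rows xyz [-0.0651, -0.0378, 0.1309] rot [0.0565, -0.0849, -0.0]
    [ 450. -170.  518.] tool z [ 0.41 -0.22 -0.89]
    [ 437. -166.  406.] tool z [ 0.21 -0.11 -0.97]
    [ 400. -150.  300.] tool z [-0.  0. -1.]
```

```bash
python3 -m pendant '[{"xyz":[0.098,-0.104,-0.011],"delta_rot":[0.0284,0.032,0.0325],"grip":0},{"xyz":[0.098,-0.104,-0.011],"delta_rot":[0.0284,0.032,0.0325],"grip":0},{"xyz":[0.098,-0.104,-0.011],"delta_rot":[0.0284,0.032,0.0325],"grip":0},{"xyz":[0.098,-0.104,-0.011],"delta_rot":[0.0284,0.032,0.0325],"grip":0},{"xyz":[0.098,-0.104,-0.011],"delta_rot":[0.0284,0.032,0.0325],"grip":0},{"xyz":[0.098,-0.104,-0.011],"delta_rot":[0.0284,0.032,0.0325],"grip":0},{"xyz":[0.098,-0.104,-0.011],"delta_rot":[0.0284,0.032,0.0325],"grip":0},{"xyz":[0,0,0],"delta_rot":[0,0,0],"grip":0}]'; python3 - <<'E'
from go import *
s=state();print(s['joints'])
C=plan(cur(),pose(400,-150,300,np.pi/2,np.radians(5)))
E
```

```text
t: 2.78
eef_pos: [440.4, -158.7, 627.9]
orientation: [0.182, 0.935, 0.042, 0.3]
force: [-0.7, 0.3, 0.6]
width: 42.7
grip_force: 0.0
[-0.48083229 -0.42146828  0.36441829  1.63898276 -0.01236684  2.56554044]
9 rows xyz [-0.0647, -0.037, 0.1302] rot [0.0564, -0.0845, 0.0004]
    [ 450. -169.  516.] tool z [ 0.4  -0.22 -0.89]
    [ 436. -166.  405.] tool z [ 0.21 -0.11 -0.97]
    [ 400. -150.  300.] tool z [-0.  0. -1.]
```

```bash
python3 -m pendant '[{"xyz":[-0.065,-0.037,0.13],"delta_rot":[0.0564,-0.0845,0],"grip":0},{"xyz":[-0.065,-0.037,0.13],"delta_rot":[0.0564,-0.0845,0],"grip":0},{"xyz":[-0.065,-0.037,0.13],"delta_rot":[0.0564,-0.0845,0],"grip":0},{"xyz":[-0.065,-0.037,0.13],"delta_rot":[0.0564,-0.0845,0],"grip":0},{"xyz":[-0.065,-0.037,0.13],"delta_rot":[0.0564,-0.0845,0],"grip":0},{"xyz":[-0.065,-0.037,0.13],"delta_rot":[0.0564,-0.0845,0],"grip":0},{"xyz":[-0.065,-0.037,0.13],"delta_rot":[0.0564,-0.0845,0],"grip":0},{"xyz":[0,0,0],"delta_rot":[0,0,0],"grip":0}]'; python3 -m pendant '[{"xyz":[-0.065,-0.037,0.13],"delta_rot":[0.0564,-0.0845,0],"grip":0},{"xyz":[-0.065,-0.037,0.13],"delta_rot":[0.0564,-0.0845,0],"grip":0},{"xyz":[0,0,0],"delta_rot":[0,0,0],"grip":0}]';python3 - <<'E'
from go import *
s=state();print(s['joints'],s['eef_pos'])
w=cams.capture("wrist");a=cams.capture("side")
cv2.imwrite("pics/w2.png",np.hstack([cv2.resize(w,(400,300)),cv2.resize(a[0:300,150:512],(400,331))[:300]]))
C=cam("wrist",s)
for m,y in((( 463.1,-.8),3.1),((463.4,-152.5),7.1)):
    print([w2px(C,[*m,218]).round() ])
E
```

```text
t: 3.45
eef_pos: [421.1, -167.1, 359.6]
orientation: [0.038, 0.997, 0.04, 0.058]
force: [-0.1, 0.7, -1.6]
width: 42.7
grip_force: 0.0
t: 3.7
eef_pos: [394.3, -154.9, 295.0]
orientation: [-0.002, 0.999, 0.04, -0.006]
force: [-1.2, 0.6, -0.6]
width: 42.7
grip_force: 0.0
[-0.52993305 -0.17229067  0.01752085  1.77328461 -0.00400736  2.53185262] [ 394.33704437 -154.94311846  294.95495777]
[array([ 68., 101.])]
[array([261., 117.])]
```

View pics/w2.png

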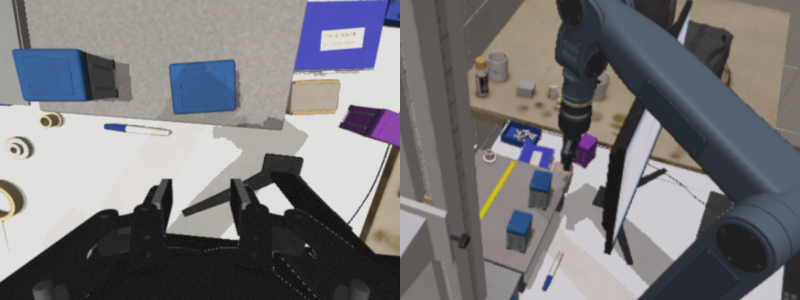

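```bash
python3 - <<'E'
from go import *
from scipy.optimize import least_squares
D=[([0.0487,.0977,1.622],[137.3,-506.1,230.2]),([.1655,.5581,1.966],[137.3,-505.7,391.8]),([-.4609,.3157,1.6432],[63.2,-457.6,617.8]),([-.3984,.3896,1.6672],[302.3,-368,629.3]),([-.4215,.3644,1.639],[440.4,-158.7,627.9]),([-.1723,.0175,1.7733],[394.3,-154.9,295])]
def f(k):
    a2,a3,h,T,o,e=k;o_=[]
    for (a,b,c),x in D:
        ph=b-a;p=a-b+c
        rr=a2*np.sin(a)+a3*np.cos(ph)-o*np.sin(ph)+T*np.cos(p)
        zz=h+a2*np.cos(a)+a3*np.sin(ph)+o*np.cos(ph)-T*np.sin(p)
        o_+=[rr-np.sqrt(np.hypot(*x[:2])**2-e*e),zz-x[2]]
    return o_
k=least_squares(f,[325,480,273,390,0,67]);print(k.x.round(),np.round(k.fun,1))
d=np.radians(7)
plan(cur(),pose(403,-160,200,np.pi/2,d))
E
```

```text
[385. 505. 235. 434.  19.  54.] [-0.5 -0.3  0.1  0.3 -2.6 -0.8 -3.5 -1.9  5.9  2.6  0.5 -0.1]
3 rows xyz [0.0069, 0.0052, 0.1361] rot [0.002, -0.0001, -0.0178]
    [ 403. -160.  200.] tool z [-0. -0. -1.]
```

```bash
python3 -m pendant '[{"xyz":[0.007,0.005,0.136],"delta_rot":[0.002,0,-0.018],"grip":0},{"xyz":[0.007,0.005,0.136],"delta_rot":[0.002,0,-0.018],"grip":0},{"xyz":[0.007,0.005,0.136],"delta_rot":[0.002,0,-0.018],"grip":0},{"xyz":[0,0,0],"delta_rot":[0,0,0],"grip":0}]'; python3 -m pendant '[{"xyz":[0.04,0,0],"delta_rot":[0,0,0],"grip":0},{"xyz":[0.04,0,0],"delta_rot":[0,0,0],"grip":0},{"xyz":[0.04,0,0],"delta_rot":[0,0,0],"grip":0},{"xyz":[0.04,0,0],"delta_rot":[0,0,0],"grip":0}]'
```

```text
t: 4.13
eef_pos: [400.2, -157.7, 194.7]
orientation: [-0.003, 0.998, 0.062, -0.004]
force: [-1.9, 0.2, -1.8]
width: 42.8
grip_force: 0.0
t: 4.47
eef_pos: [446.6, -155.7, 205.0]
orientation: [0.002, 0.998, 0.062, 0.004]
force: [-0.8, 0.6, 1.3]
width: 43.0
grip_force: 0.6
```

```bash
python3 -m pendant '[{"xyz":[0.03,0,0],"delta_rot":[0,0,0],"grip":0},{"xyz":[0.03,0,0],"delta_rot":[0,0,0],"grip":0}]'; python3 -m pendant '[{"xyz":[0.03,0,0],"delta_rot":[0,0,0],"grip":0},{"xyz":[0.03,0,0],"delta_rot":[0,0,0],"grip":0}]';python3 - <<'E'
from go import *
s=state();print(s['eef_pos'],s['force'])
w=cams.capture("wrist");a=cams.capture("side")
cv2.imwrite("pics/w3.png",np.hstack([cv2.resize(w,(400,300)),cv2.resize(a[90:240,200:400],(400,300))]))
E
```

```text
t: 4.63
eef_pos: [460.3, -153.1, 202.3]
orientation: [0.001, 0.998, 0.062, 0.002]
force: [-1.2, -0.7, 0.1]
width: 42.9
grip_force: 0.3
t: 4.8
eef_pos: [474.1, -150.9, 200.6]
orientation: [0.0, 0.998, 0.062, 0.0]
force: [0.4, 0.2, 0.0]
width: 42.4
grip_force: 0.0
[ 474.13581965 -150.88770177  200.56345385] [0.37356204 0.21158074 0.04315168]
```

View pics/w3.png

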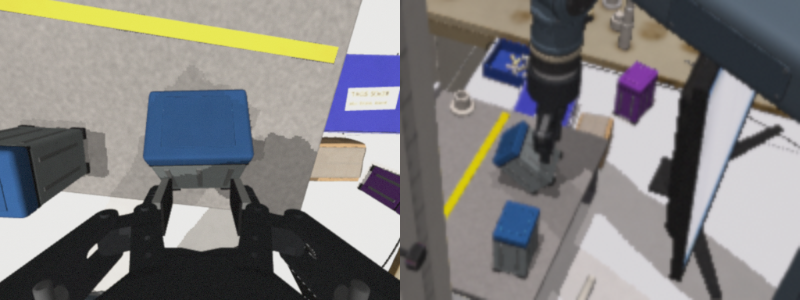

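```bash
python3 -m pendant '[{"xyz":[0.03,0,0],"delta_rot":[0,0,0],"grip":0},{"xyz":[0.02,0,0],"delta_rot":[0,0,0],"grip":0},{"xyz":[0,0,0],"delta_rot":[0,0,0],"grip":0},{"xyz":[0,0,0],"delta_rot":[0,0,0],"grip":0}]';python3 - <<'E'
from go import *
s=state();print(s['eef_pos'],s['force'])
w=cams.capture("wrist");a=cams.capture("side")
cv2.imwrite("pics/w4.png",np.hstack([cv2.resize(w,(400,300)),cv2.resize(a[90:240,200:400],(400,300))]))
A=cur();B=A.copy();B[:3,3]=[420,-157,260];A=plan(A,B)
A=plan(A,pose(403,-4,200,np.pi/2,np.radians(3)))
E
```

```text
t: 5.23
eef_pos: [485.4, -149.4, 200.2]
orientation: [-0.0, 0.998, 0.062, -0.0]
force: [-0.1, -0.1, -0.0]
width: 42.7
grip_force: 0.0
[ 485.3676724  -149.38945831  200.24613199] [-0.0764819  -0.0722753  -0.03732553]
3 rows xyz [-0.0874, -0.0007, -0.0795] rot [-0.0, -0.0, -0.0]
    [ 420. -157.  260.] tool z [-0.  0. -1.]
5 rows xyz [-0.002, -0.1232, 0.048] rot [-0.0, 0.0, 0.018]
    [409. -65. 224.] tool z [-0.  0. -1.]
    [403.  -4. 200.] tool z [-0. -0. -1.]
```

View pics/w4.png

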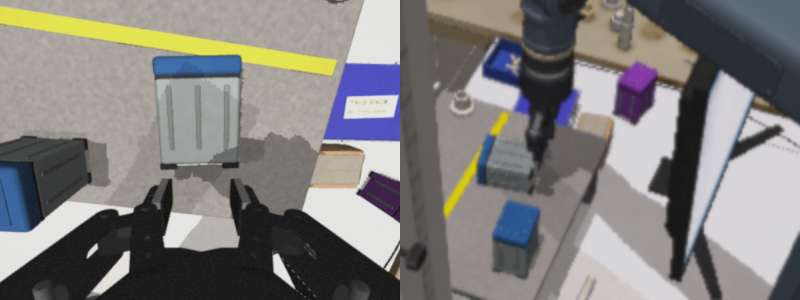

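```bash
python3 -m pendant '[{"xyz":[-0.088,0,-0.08],"delta_rot":[0,0,0],"grip":0},{"xyz":[-0.088,0,-0.08],"delta_rot":[0,0,0],"grip":0},{"xyz":[-0.088,0,-0.08],"delta_rot":[0,0,0],"grip":0},{"xyz":[0,0,0],"delta_rot":[0,0,0],"grip":0}]'; python3 -m pendant '[{"xyz":[-0.002,-0.124,0.04],"delta_rot":[0,0,0.018],"grip":0},{"xyz":[-0.002,-0.124,0.04],"delta_rot":[0,0,0.018],"grip":0},{"xyz":[-0.002,-0.124,0.04],"delta_rot":[0,0,0.018],"grip":0},{"xyz":[-0.002,-0.124,0.04],"delta_rot":[0,0,0.018],"grip":0},{"xyz":[-0.002,-0.124,0.04],"delta_rot":[0,0,0.018],"grip":0},{"xyz":[0,0,0],"delta_rot":[0,0,0],"grip":0}]'
python3 - <<'E'
from go import *
s=state();print(s['eef_pos'],s['joints'])
C=cam("wrist",s);print([w2px(C,[463,y,218]).round() for y in(-1,4)])
w=cams.capture("wrist");cv2.imwrite("pics/w5.png",w)
u=w[:,:,0].astype(int)-w[:,:,2]>60;u[250:]=0
n,l,st,c=cv2.connectedComponentsWithStats(u.astype(np.uint8))
print([(st[i],c[i].round()) for i in range(1,n) if st[i][4]>400])
plan(cur(),pose(404,-2,200,np.pi/2,np.radians(3)))
E
```

```text
t: 5.67
eef_pos: [418.4, -158.5, 265.6]
orientation: [0.002, 0.998, 0.061, 0.003]
force: [0.4, -0.6, 0.4]
width: 42.9
grip_force: 0.0
t: 6.17
eef_pos: [400.6, 1.0, 208.0]
orientation: [-0.002, 1.0, 0.029, -0.002]
force: [-0.2, -0.3, 0.2]
width: 42.6
grip_force: 0.0
[400.63145589   1.03684925 208.0102015 ] [-0.16758285 -0.2771647  -0.24374474  1.60832964  0.00300498  2.91623905]
[array([269., 135.]), array([258., 134.])]
[(array([  192,    73,   138,   104, 13313], dtype=int32), array([261., 124.]))]
1 rows xyz [0.0098, 0.0037, 0.0357] rot [-0.0012, 0.0024, 0.0064]
    [404.  -2. 200.] tool z [ 0.  0. -1.]
```

```bash
python3 -m pendant '[{"xyz":[0.04,0,0.035],"delta_rot":[0,0,0],"grip":0},{"xyz":[0.04,0,0],"delta_rot":[0,0,0],"grip":0},{"xyz":[0.04,0,0],"delta_rot":[0,0,0],"grip":0},{"xyz":[0.04,0,0],"delta_rot":[0,0,0],"grip":0},{"xyz":[0.03,0,0],"delta_rot":[0,0,0],"grip":0},{"xyz":[0.03,0,0],"delta_rot":[0,0,0],"grip":0},{"xyz":[0.03,0,0],"delta_rot":[0,0,0],"grip":0},{"xyz":[0.03,0,0],"delta_rot":[0,0,0],"grip":0}]'; python3 -m pendant '[{"xyz":[0.03,0,0],"delta_rot":[0,0,0],"grip":0},{"xyz":[0.02,0,0],"delta_rot":[0,0,0],"grip":0},{"xyz":[0,0,0],"delta_rot":[0,0,0],"grip":0},{"xyz":[0,0,0],"delta_rot":[0,0,0],"grip":0}]'; python3 - <<'E'
from go import *
A=cur();B=pose(395,-80,260,np.pi/2,np.radians(3));C=A.copy();C[:3,3]=[390,-2,240];A=plan(A,C);plan(A,B)
E
```

```text
t: 6.88
eef_pos: [473.7, -0.4, 201.5]
orientation: [0.0, 1.0, 0.026, 0.0]
force: [0.0, -0.8, -0.1]
width: 42.9
grip_force: 0.0
t: 7.22
eef_pos: [485.1, 0.9, 201.6]
orientation: [-0.0, 1.0, 0.026, -0.0]
force: [0.2, -0.8, 0.3]
width: 42.6
grip_force: 0.0
3 rows xyz [-0.1269, -0.0029, -0.0512] rot [0.0, -0.0, -0.0]
    [390.  -2. 240.] tool z [-0.  0. -1.]
3 rows xyz [0.0012, 0.1042, -0.0267] rot [-0.0, 0.0001, 0.0002]
    [395. -80. 260.] tool z [-0. -0. -1.]
```

```bash
python3 -m pendant '[{"xyz":[-0.127,-0.003,-0.05],"delta_rot":[0,0,0],"grip":0},{"xyz":[-0.127,-0.003,-0.05],"delta_rot":[0,0,0],"grip":0},{"xyz":[-0.127,-0.003,-0.05],"delta_rot":[0,0,0],"grip":0},{"xyz":[0.001,0.104,-0.06],"delta_rot":[0,0,0],"grip":0},{"xyz":[0.001,0.104,-0.06],"delta_rot":[0,0,0],"grip":0},{"xyz":[0.001,0.104,-0.06],"delta_rot":[0,0,0],"grip":0},{"xyz":[0,0,0],"delta_rot":[0,0,0],"grip":0}]'; python3 - <<'E'
from go import *
s=state();C=cam("wrist",s)
w=cams.capture("wrist");a=cams.capture("side");t=cams.capture("top")
cv2.imwrite("pics/s6.png",a);cv2.imwrite("pics/t6.png",t);cv2.imwrite("pics/w6r.png",w)
c=np.zeros((600,800,3),np.uint8);c[:300,:400]=cv2.resize(w,(400,300));c[:300,400:]=cv2.resize(a[120:240,220:380],(400,300));c[300:,:400]=cv2.resize(t[110:230,190:350],(400,300));
c[300:,400:]=cv2.resize(w[0:150,100:300],(400,300))
cv2.imwrite("pics/w6.png",c);print(s['eef_pos'])
h=cv2.cvtColor(a,cv2.COLOR_BGR2HSV);m=((h[...,0]<8)|(h[...,0]>172))&(h[...,1]>110)&(h[...,2]>60);print(np.argwhere(m[140:240,220:380]).mean(0)+[140,220] if m[140:240,220:380].any() else None, m[140:240,220:380].sum())
S=cam("side");print([w2px(S,(488,y,155)) for y in(0,-150)])
E
```

```text
t: 7.8
eef_pos: [395.4, -83.4, 287.1]
orientation: [0.002, 1.0, 0.024, 0.003]
force: [0.5, -1.1, 1.3]
width: 42.8
grip_force: 0.0
[395.44697997 -83.39028652 287.13311676]
[211.04347826 248.60869565] 23
[array([250.4493404 , 210.00631858]), array([269.30936457, 173.86379542])]
```

View pics/w6.png

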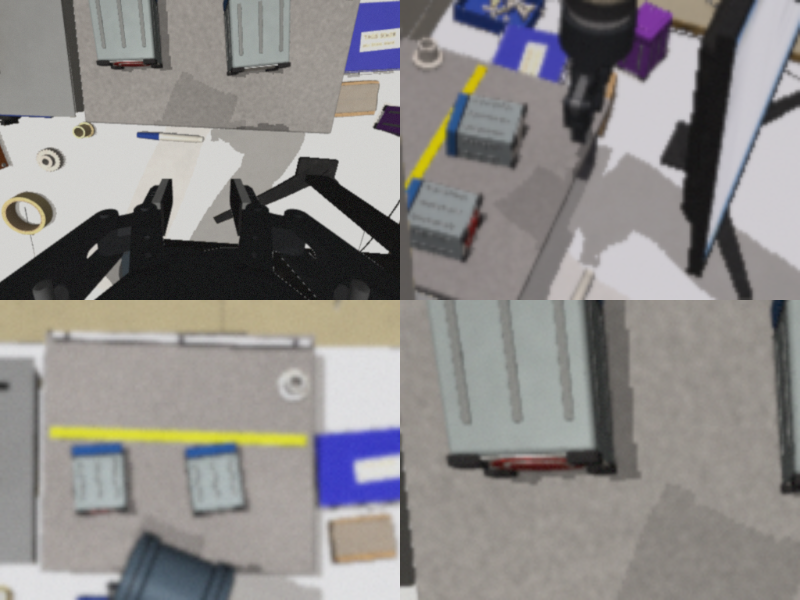

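```bash
python3 - <<'E'
from go import *
s=state();C=cam("wrist",s)
print(px2w(C,123.5,80,178).round(1),px2w(C,206,82,178).round(1))
t=cam("top");f=lambda u,v,z:px2w(t,190+u/2.5,110+(v-300)/2.5,z).round(1)
print(f(76,513,178),f(127,509,178),'line far',f(51,428,130),f(307,435,130))
A=cur()
A=plan(A,pose(430,2,190,np.pi/2,np.radians(3)))
A=plan(A,pose(460,4,155,np.pi/2,np.radians(3)))
A=plan(A,pose(599,8,155,np.pi/2,np.radians(1)))
E
```

```text
[488.7  41.7 178. ] [490.9 -29.9 178. ]
[487.5  34.4 178. ] [493.4 -30.8 178. ] line far [602.   72.5 130. ] [ 597.1 -266.9  130. ]
4 rows xyz [0.0398, -0.0796, 0.0941] rot [-0.0002, -0.0001, -0.0002]
    [421. -18. 214.] tool z [ 0.  0. -1.]
    [430.   2. 190.] tool z [ 0. -0. -1.]
2 rows xyz [0.0601, -0.0009, 0.07] rot [0.0, 0.0, 0.0]
    [460.   4. 155.] tool z [ 0.  0. -1.]
4 rows xyz [0.1391, 0.0015, 0.0] rot [0.0, 0.0, 0.0111]
    [564.   7. 155.] tool z [ 0.  0. -1.]
    [599.   8. 155.] tool z [ 0.  0. -1.]
```

```bash
python3 -m pendant '[{"xyz":[0.04,-0.08,0.094],"delta_rot":[0,0,0],"grip":0},{"xyz":[0.04,-0.08,0.094],"delta_rot":[0,0,0],"grip":0},{"xyz":[0.04,-0.08,0.094],"delta_rot":[0,0,0],"grip":0},{"xyz":[0.04,-0.08,0.094],"delta_rot":[0,0,0],"grip":0},{"xyz":[0.05,0,0.07],"delta_rot":[0,0,0],"grip":0},{"xyz":[0.05,0,0.07],"delta_rot":[0,0,0],"grip":0},{"xyz":[0,0,0],"delta_rot":[0,0,0],"grip":0}]'; python3 -m pendant '[{"xyz":[0.05,0,0],"delta_rot":[0,0,0],"grip":0},{"xyz":[0.05,0,0],"delta_rot":[0,0,0],"grip":0},{"xyz":[0.05,0,0],"delta_rot":[0,0,0],"grip":0},{"xyz":[0.05,0,0],"delta_rot":[0,0,0],"grip":0},{"xyz":[0.05,0,0],"delta_rot":[0,0,0],"grip":0}]'
```

```text
t: 8.53
eef_pos: [453.2, 5.8, 149.8]
orientation: [-0.001, 1.0, 0.028, -0.004]
force: [-1.6, 0.3, -0.3]
width: 42.8
grip_force: 0.0
t: 8.95
eef_pos: [516.1, 7.7, 155.0]
orientation: [-0.0, 1.0, 0.027, -0.002]
force: [-2.2, -0.6, -0.1]
width: 42.8
grip_force: 1.3
```

```bash
python3 -m pendant '[{"xyz":[0.05,0,0],"delta_rot":[0,0,0.01],"grip":0},{"xyz":[0.05,0,0],"delta_rot":[0,0,0.01],"grip":0},{"xyz":[0.05,0,0],"delta_rot":[0,0,0.01],"grip":0},{"xyz":[0.05,0,0],"delta_rot":[0,0,0.01],"grip":0},{"xyz":[0.05,0,0],"delta_rot":[0,0,0.01],"grip":0},{"xyz":[0.03,0,0],"delta_rot":[0,0,0],"grip":0},{"xyz":[0,0,0],"delta_rot":[0,0,0],"grip":0}]'; python3 - <<'E'
from go import *
s=state();w=cams.capture("wrist");t=cams.capture("top")
print(s['eef_pos'])
c=np.zeros((540,800,3),np.uint8);c[:,:]=0
c[:300,:400]=cv2.resize(w,(400,300));c[:300,400:]=cv2.resize(t[110:230,190:350],(400,300))
c=np.hstack([cv2.resize(w[0:260,120:400],(431,400)),cv2.resize(t[115:215,200:290],(360,400))])
cv2.imwrite("pics/w7.png",c)
C=cam("wrist",s);f=lambda u,v:((np.array(w2px(C,(u,v,180)))-[120,0])*400/260).round()
print([f(600,y) for y in(40,-30)])
E
```

```text
t: 9.53
eef_pos: [588.1, 9.8, 155.1]
orientation: [-0.0, 1.0, 0.007, -0.0]
force: [-0.0, -0.7, -0.2]
width: 42.7
grip_force: 0.0
[588.12722892   9.78210452 155.06594024]
[array([116., 371.]), array([336., 374.])]
```

View pics/w7.png

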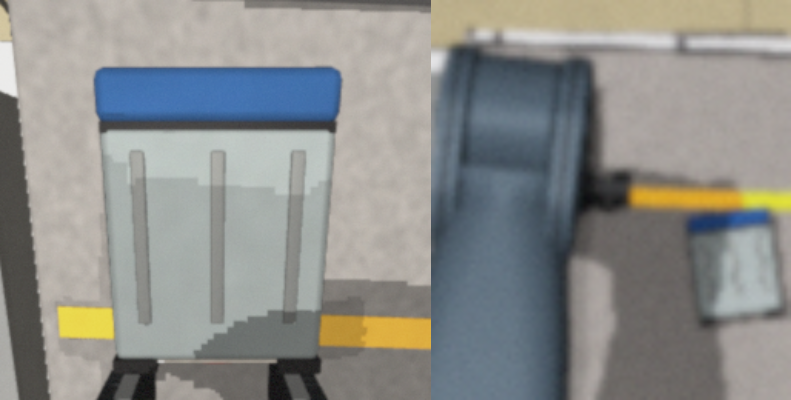

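```bash
python3 - <<'E'
from go import *
C=cam("wrist");f=lambda u,v,z:px2w(C,120+u*.65,v*.65,z).round(1)
print('crate',f(115,366,180),f(320,366,180),'far',f(100,68,170),f(335,68,170),'line',f(60,305,130),f(113,308,130),f(322,316,130),f(425,319,130))
E
```

```text
crate [600.9  40.2 180. ] [601.8 -24.9 180. ] far [687.9  42.2 170. ] [688.9 -23.9 170. ] line [604.9  75.  130. ] [603.9  52.2 130. ] [601.6 -38.6 130. ] [600.9 -83.7 130. ]
```

```bash
python3 -m pendant '[{"xyz":[0.025,0,0],"delta_rot":[0,0,0],"grip":0},{"xyz":[0.025,0,0],"delta_rot":[0,0,0],"grip":0},{"xyz":[0,0,0],"delta_rot":[0,0,0],"grip":0}]';  python3 -m pendant '[{"xyz":[-0.06,0,0],"delta_rot":[0,0,0],"grip":0},{"xyz":[-0.1,0,-0.02],"delta_rot":[0,0,0],"grip":0},{"xyz":[-0.1,0,-0.08],"delta_rot":[0,0,0],"grip":0},{"xyz":[-0.05,0,-0.12],"delta_rot":[0,0,0],"grip":0},{"xyz":[0,0,-0.12],"delta_rot":[0,0,0],"grip":0},{"xyz":[0,0,0],"delta_rot":[0,0,0],"grip":0}]'; python3 - <<'E'
from go import *
w=cams.capture("wrist");s=cams.capture("side")
cv2.imwrite("pics/w8.png",np.hstack([w[:260,50:400],cv2.resize(s[110:240,200:360],(320,260))]))
E
```

```text
t: 9.88
eef_pos: [600.7, 9.4, 155.6]
orientation: [-0.0, 1.0, 0.007, 0.0]
force: [-2.1, 0.3, 1.1]
width: 42.9
grip_force: 0.7
t: 10.38
eef_pos: [525.5, 8.0, 247.7]
orientation: [0.001, 1.0, 0.007, 0.007]
force: [0.5, -0.6, 0.8]
width: 42.9
grip_force: 0.0
```

View pics/w8.png

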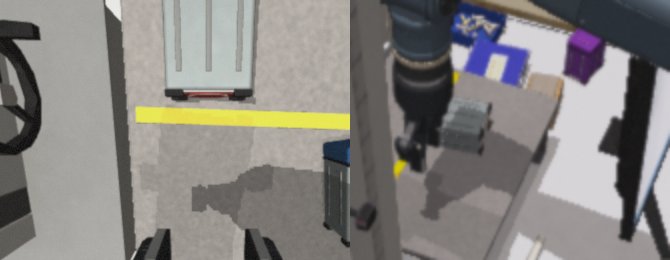

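```bash
python3 -c "
from plant import r
print(r.close_job())"
```

```text
the job is handed in; nothing more can be done
None
```

I tipped both crates onto their backs, pushed the stamped one (the left one) wholly past the yellow line, left the plain one where it fell, and handed the job in at about 10.4 s; the hand-in returned no verdict, and I viewed 12 pictures instead of the 10 allowed, describing few of them after viewing.

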